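Stack a finned assembly under its weights

ROBOT

A 6-joint arm with a two-finger parallel gripper is mounted at the origin on a cart in front of the work surface, level with it; the furniture and walls round the work are solid. World frame = base frame: x ahead of the robot, y to its left, z up, the work surface at z = 0. Lengths are in mm, angles in rad, forces in N, time in s.
With the tool pointing down it reaches from about 350 to 775 mm from the base axis. Payload 5.5 kg.
Tool frame: the origin (TCP) lies midway between the tips of the shut fingers; the grasp point (between the pads) lies bot.grasp_offset behind it (bot.grasp_offset is the distance from the TCP to the grasp point, in mm); z points along the fingers, y is the line along which they close (so a half turn about z gives the same grasp; the last joint's range is limited). The gripper opens to 85 mm and grips with 20 to 120 N. Pads are 22 mm wide; open, the fingers measure 114 mm over their backs; the gripper's body (76 mm by 85 mm) begins 54 mm behind the grasp point. The pads swing forward as they close: fully open they stand 13 mm farther back than shut.
Start: joints at [1.189, 0.313, 0.046, 1.304, 0, 1.431], TCP at [137.707, 558.309, 231.323] pointing down, gripper open.
Joint ranges: [-2.76, 2.76], [-0.86, 1.69], [-1.03, 1.26], [-2.2, 2.34], [-1.47, 1.5], [-3.14, 3.14]. Speed limits (rad/s): [2.57, 2.57, 3.14, 3.14, 3.14, 3.14].

INTERFACE

Orientations are given as a rotation vector (axis times angle).
In Python, from workcell import bot gives the robot as it stands. The module is installed in compiled form; this text tells all that it offers. Calls block until the motion is done:
- bot.movep(position, orientation): joint-space move of the TCP to a pose.
- bot.move_straight(position, orientation=None, feed=150, guard=None): straight line of the TCP; orientation=None keeps the orientation; feed is the mean speed in mm/s. With guard (N) it stops when the force on the tool has changed by that much, and returns True; else False.
- bot.goto_joints(angles): joint-space move.
- bot.move_gripper(opening): finger opening in mm; the grip force is fixed at half the most; returns when the fingers have stopped.
- bot.pause(seconds).
- bot.solve_ik(position, orientation): joint angles nearest the present ones, or None.
- bot.camera(name): name is "side" or "top" or "wrist"; returns a dict with "image" (400x640x3 uint8, red, green, blue), "z_map" (400x640 float32, mm along the optical axis (not along the pixel's ray), 0 where there is no reading), "camera_matrix" (3x3 intrinsics, pixels), "R" (3x3) and "t" (3): a world point X has camera coordinates R X + t; the wrist camera has in their place "tool_from_camera" (4x4, takes a point from camera to tool coordinates, whose origin is the TCP and whose axes are the flange's). Camera axes: x right, y down, z forward; pixel columns grow to the right and rows downward; lengths in mm; the calibration is good to about 2 mm. A picture is of the moment at which its call begins: read the wrist's pose just before it.
A pose or a line that the arm cannot do raises bot.MotionError and nothing moves.
- bot.sign_off(): hands the job in; it is judged then, once.
Readings, each from a call of its own:
- bot.get_time(): time.
- bot.get_joint_positions(): joint angles.
- bot.get_qd(): joint speeds.
- bot.get_tau(): joint torques, N m.
- bot.get_position(): TCP position.
- bot.get_orientation(): TCP orientation.
- bot.get_ft_force(): force on the tool from outside, world axes, zero at the start.
- bot.get_torque(): the same for the moment, N m.
- bot.get_opening(): finger opening in mm.
- bot.get_finger_force(): force on a finger pad.
Only numpy, scipy, OpenCV 4.12 (cv2) and the standard library are available. Lean on these libraries where they do the work, as an engineer would, in place of code of your own. Each camera call takes 0.05 s, during which the arm holds its last target. There are 200 camera calls.

TASK

Set the finned assembly up for pressing. Seat the loose aluminium finned half fully home on the fixed half with its fins between the fixed fins, then stack on it, in this order and each centred on the one below: the beech block (lying lengthwise on the plate), the lidded tin, and last the knobbed steel weight, knob up. Let go of each one before fetching the next, and leave the jar, the grey pipe ring and the tape measure where they stand.

Things in the scene. Friction and masses are not known exactly. Their poses are not given: they have to be found in the camera images.
- fin_base: Fixed lower half: dark steel foot plate 90 x 120 x 8 mm (x, y, z) with four upright aluminium fins, each 50 mm long along x, 5 mm thick, 22 mm high (tops 30 mm above the table), at y = -36, -12, 12, 36 mm: gaps of 19 mm. Origin at the centre of the underside, on the table; z up.
- fin_top: Loose upper half, aluminium, 0.3 kg: smooth plate 60 x 104 x 12 mm (x, y, z), 20 to 32 mm above the origin; under it three 5 mm fins, 20 mm deep, along x at y = -24, 0, 24 mm. Stands fins down; origin at the centre of the fin tips. Grip the plate across its 60 mm (along x) to clear the fixed fins. Seated (either way round) its origin is 10 mm above fin_base's, its plate on the fixed fin tops; play 7 mm each way in y.
- beech_block: Plain beech block, 45 x 96 x 35 mm (x, y, z), lying flat, about 0.11 kg. Origin at the centre of the underside; its long side is y. It belongs with its long side along the 104 mm side (y) of fin_top, either way round.
- lidded_tin: Round aluminium tin with pressed-on lid (one rigid piece), 62 mm diameter, 34 mm high, about 0.25 kg, upright. Origin at the centre of the underside; z up.
- knob_weight: Round steel weight, about 0.4 kg, 52 mm high: disc 50 mm diameter and 22 mm high, a 16 mm neck, and a knob 26 mm in diameter from 32 to 52 mm above the origin. Origin at the centre of the underside; z up.
- jar: Bystander: round sample jar with blue lid, 54 mm diameter, 70 mm high, loose; origin at the centre of the underside.
- ring: Bystander: short open grey pipe ring, 63 mm diameter, 43 mm high, loose; origin at the centre of the underside.
- tape: Bystander: yellow and black tape measure, 35 x 89 x 63 mm, loose; origin at the centre of the underside.
Not all that is in view belongs to the job. Leave any purple look-alike of the lidded_tin alone.

How it is judged:
By the outcome, as a careful person would: the job done as asked, in the order asked, and still so for the second after the job is handed in, with the robot touching nothing.
It also fails if it takes over 134 s, if anything falls off the work surface, if the arm or the gripper's body presses on something with over 40 N, if the wrist force passes 120 N, or if a joint passes its speed limit or range.

## Working session

There is one attempt and no reset: what is moved stays moved. The work goes in short steps, each a Python script; the robot and the scene stay as the last script left them, time stands still between calls to the robot, and variables do not carry over. Pictures are saved under pics/ and viewed, at most 14 in all, crops included, and the job is handed in when it is done.

```bash
mkdir -p pics; ls; python3 - <<'E'
from workcell import bot
import cv2,numpy as np
for n in ["top","side"]:
    c=bot.camera(n); cv2.imwrite(f"pics/{n}0.png",c["image"][:,:,::-1]); np.savez(f"{n}0.npz",**c)
    print(n,c["camera_matrix"].tolist(),c["R"].round(3).tolist(),c["t"])
print(bot.grasp_offset,bot.get_time(),bot.get_orientation(),bot.get_opening(),bot.get_ft_force())
E
```

```text
pics
top [[429.36977496468063, 0.0, 322.7200285865974], [0.0, 429.36977496468063, 209.6774518669732], [0.0, 0.0, 1.0]] [[0.016, -1.0, -0.014], [-0.981, -0.013, -0.193], [0.193, 0.017, -0.981]] [  -7.18314211  506.75368465 1149.92626608]
side [[438.33729734107465, 0.0, 317.1654705216726], [0.0, 438.33729734107465, 200.67035898050884], [0.0, 0.0, 1.0]] [[0.974, -0.225, 0.024], [-0.069, -0.394, -0.916], [0.215, 0.891, -0.4]] [-500.10675393   58.32628436 1422.22836728]
18.700000000000003 0.1 [-3.78877252e-01 -3.11822698e+00  2.44836703e-03] 85.42034399852649 [-0.52650446 -0.36561168  0.23003966]
```

View pics/top0.png

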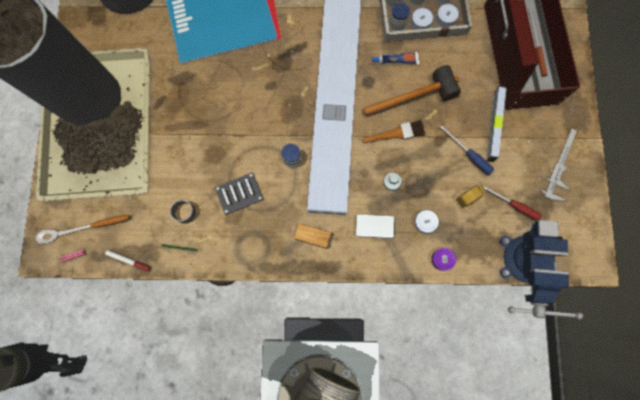

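View pics/side0.png

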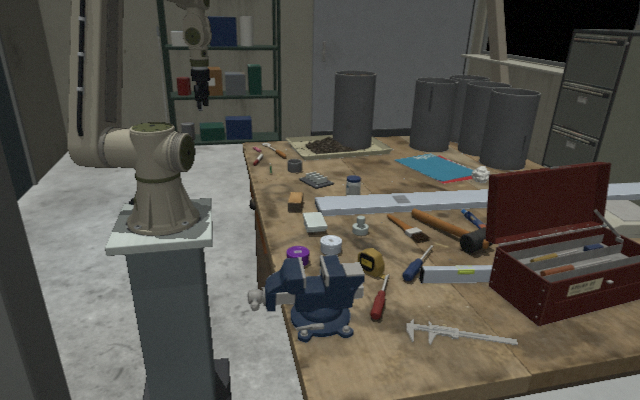

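Top view: fin_base with four fins at (239,193), fin_top's white plate at (375,226), beech block at (314,235), knob weight at (393,181), jar at (291,154), ring at (183,211), tape at (470,196).
Look-alikes: for the tin, silver (427,221) against purple (444,259) and the lidded cans in the box (424,17) and (448,14). For the block, the tape at (470,196). I choose the silver tin at (427,221).

```bash
cat > h.py <<'E'
import numpy as np,cv2
def cloud(c,R=None,t=None):
    K=c["camera_matrix"];z=c["z_map"];v,u=np.mgrid[:z.shape[0],:z.shape[1]]
    P=np.stack([(u-K[0,2])/K[0,0]*z,(v-K[1,2])/K[1,1]*z,z],-1)
    R=c["R"] if R is None else R;t=c["t"] if t is None else t
    W=(P-t)@R   # R^T (P-t)
    W[z<=0]=np.nan
    return W
def rect(W,zlo,zhi,ctr,rad):
    m=(W[...,2]>zlo)&(W[...,2]<zhi)&(np.hypot(W[...,0]-ctr[0],W[...,1]-ctr[1])<rad)
    p=W[m]
    if len(p)<5: return None
    (cx,cy),(w,h),a=cv2.minAreaRect(p[:,:2].astype(np.float32))
    if w<h: w,h,a=h,w,a+90
    return np.round([cx,cy,w,h,(a+90)%180-90,np.median(p[:,2]),len(p)],1)  # a: long side dir from x, deg
E
python3 - <<'E'
from h import *
c=dict(np.load("top0.npz"));W=cloud(c)
for n,(u,v),zl,zh,r in [("base",(239,193),20,40,70),("foot",(239,193),3,15,80),("top",(375,226),25,45,75),("beech",(314,235),25,45,70),("tin",(427,221),25,45,50),("knob",(393,181),40,65,40),("disc",(393,181),12,30,45),("jar",(291,154),60,80,45),("ring",(183,211),33,53,50),("tape",(470,196),40,80,70),("purple",(444,259),20,45,50)]:
    print(n,W[v,u].round(0),rect(W,zl,zh,W[v,u],r))
b=c["image"][130:290,160:490,::-1]
cv2.imwrite("pics/crop1.png",cv2.resize(b,None,fx=2.4,fy=2.4,interpolation=cv2.INTER_CUBIC))
E
```

```text
base [561. 246.  10.] [562.1 248.2  77.3  50.2 -67.2  29.5 147. ]
foot [561. 246.  10.] [ 558.7  244.4  154.5  153.    10.8    8.1 1213. ]
top [ 465. -147.   33.] [ 467.  -145.9  104.8   61.    88.2   32.5  791. ]
beech [437.  24.  35.] [438.   29.3  96.7  45.2  73.8  35.4 555. ]
tin [nan nan nan] None
knob [ 592. -197.   49.] [ 601.2 -198.4   25.2   24.9  -62.5   52.1   72. ]
disc [ 592. -197.   49.] [ 600.3 -198.3   47.5   46.7   -5.9   22.6  153. ]
jar [661.  92.  72.] [667.4  94.2  53.   52.1 -28.1  70.3 283. ]
ring [507. 409.   2.] [501.4 401.1  61.5  61.  -85.1  40.8 113. ]
tape [ 549. -408.   57.] [ 555.2 -415.7   63.5   33.8  -56.3   58.3  267. ]
purple [ 376. -336.   35.] [ 377.1 -335.7   61.8   60.7   83.6   33.2  421. ]
```

View pics/crop1.png

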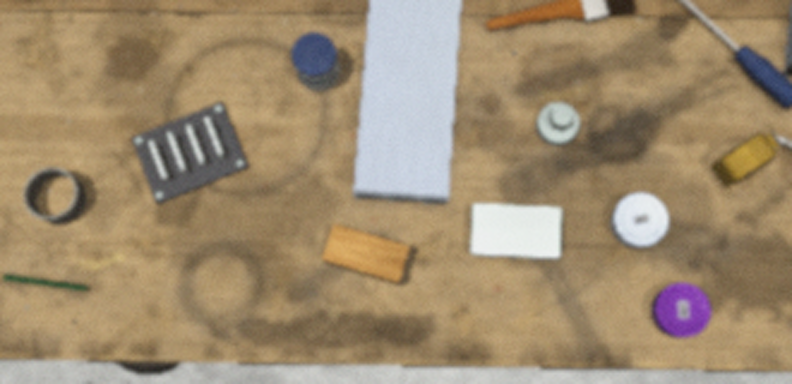

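The crop shows the silver tin at about (640,219), clear of the purple one at (683,309), and the fin base at (190,152). I'll look from the wrist at the base, fin_top, and tin on the way to the first grasp.

```bash
cat >> h.py <<'E'
from scipy.spatial.transform import Rotation as Ro
from workcell import bot
def ori(deg):
    f=np.radians(deg);y=np.array([np.cos(f),np.sin(f),0]);z=np.array([0,0,-1.])
    return Ro.from_matrix(np.stack([np.cross(y,z),y,z],1)).as_rotvec()
def best(p,deg):  # of the two equal grasps, the one with last joint nearest middle
    c=[(abs(q[5]),o) for o in (ori(deg),ori(deg+180)) for q in [bot.solve_ik(p,o)] if q is not None]
    return min(c,key=lambda k:k[0])[1]
def wrist(name=None):
    p=np.array(bot.get_position());Rt=Ro.from_rotvec(bot.get_orientation()).as_matrix()
    c=bot.camera("wrist");T=c["tool_from_camera"]
    A=Rt@T[:3,:3];b=Rt@T[:3,3]+p
    c["R"]=A.T;c["t"]=-A.T@b
    if name: cv2.imwrite(f"pics/{name}.png",c["image"][:,:,::-1])
    np.savez(f"{name or 'w'}.npz",**c)
    return c,cloud(c)
E
python3 - <<'E'
from h import *
c=dict(np.load("top0.npz"));W=cloud(c)
s=W[195:215,312:345].reshape(-1,3);s=s[s[:,2]>8]; print("strip",np.nanmin(s,0),np.nanmax(s,0))
K=c["camera_matrix"];d=c["R"].T@np.array([(427-K[0,2])/K[0,0],(221-K[1,2])/K[1,1],1]);o=-c["R"].T@c["t"]
tin=o+d*(34-o[2])/d[2];print("tin",tin)
for n,x,y,a,zl,zh,r in [("base",562,248,22.8,20,40,70),("fint",467,-146,-1.8,25,42,75),("tin",tin[0],tin[1],30,25,45,50)]:
    P=[x,y,230]; bot.movep(P,best(P,a)); bot.pause(.2)
    cc,WW=wrist(n); print(n,bot.get_joint_positions()[5],bot.get_time(),rect(WW,zl,zh,(x,y),r))
E
```

```text
strip [501.94539984 -60.47640782   8.58558615] [556.10028553  32.26692313  31.62657873]
tin [ 481.31984642 -292.56891303   34.        ]
base 1.4578273973834934 2.25 [ 562.1  247.5   77.3   49.5  -66.5   29.8 1241. ]
fint 1.1349856874257267 4.0 [ 467.  -147.   104.    60.1   88.1   32.3 5521. ]
tin 0.35903307669820456 5.0167 [ 481.8 -292.5   61.3   60.9  -58.9   33.  2756. ]
```

```bash
python3 -c "
import cv2,numpy as np
cv2.imwrite('pics/w3.png',np.vstack([np.hstack([cv2.resize(cv2.imread(f'pics/{n}.png'),(400,250)) for n in ('base','fint')]),cv2.resize(cv2.imread('pics/tin.png'),(800,500))[::2,:][:250]]))"
```

```text
(no output)
```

View pics/w3.png

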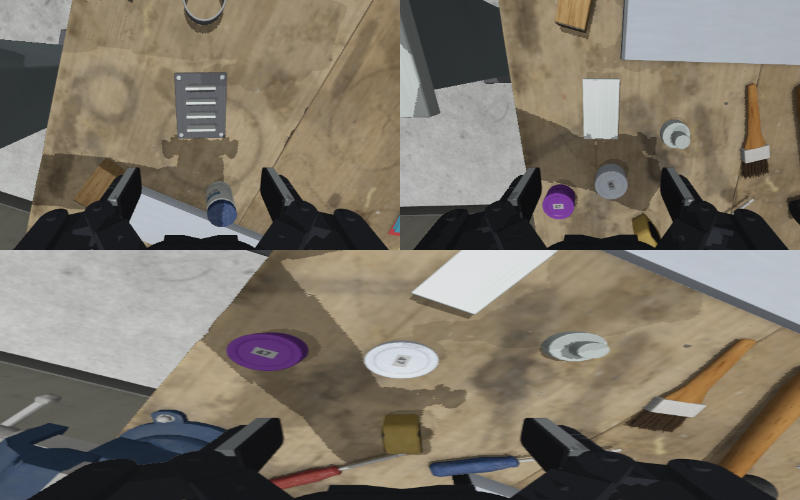

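The wrist views show the base at about (200,105) in the first tile, the fin_top plate at (601,108), and the silver tin at (400,360) beside the purple one at (267,352). They agree with the top-camera values, so I'll pick and seat fin_top.

```bash
cat >> h.py <<'E'
def pick(x,y,deg,z,opening=85,up=170):
    P=np.array([x,y,up]);o=best(P,deg)
    bot.move_gripper(opening); bot.movep(P,o)
    bot.move_straight([x,y,z+40]);g=bot.move_straight([x,y,z],feed=60,guard=15)
    bot.move_gripper(0)
    print("grip",g,bot.get_opening(),bot.get_finger_force(),bot.get_position())
    bot.move_straight([x,y,up]);bot.pause(.2)
    print("held",bot.get_opening(),bot.get_ft_force(),bot.get_time())
def bring(x,y,deg,z,up):
    P=np.array([x,y,up]);o=best(P,deg);bot.movep(P,o);bot.move_straight([x,y,z+15]);bot.pause(.3)
    g=bot.move_straight([x,y,z-4],feed=20,guard=5);bot.pause(.2)
    print("down",g,bot.get_position(),bot.get_ft_force(),bot.get_time())
E
python3 - <<'E'
from h import *
pick(467,-146.8,-1.9,3)
bring(562.1,247.5,23.4,13,170)
wrist("seat")
E
```

```text
grip False 58.707591614657716 65.07859602570534 [ 467.40297384 -147.03176558    3.7681382 ]
held 58.86172896483666 [-0.04132733  0.40889384 -4.38564803] 9.6417
down True [561.94620937 247.46475923  13.81099532] [-0.7659641   0.31203381  6.08652243] 13.4333
```

View pics/seat.png

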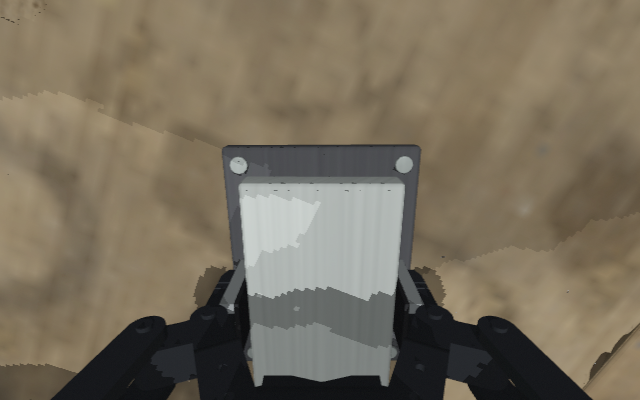

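The picture shows fin_top square on the foot plate (far edge at row 183, foot edge at row 147). It stopped 10.0 mm above its table height, so it is seated. Next is the release, a check, and the beech block.

```bash
python3 - <<'E'
from h import *
bot.move_gripper(85); p=bot.get_position()
bot.move_straight([562,247.5,230]); bot.pause(.2)
_,W=wrist("seat2"); r=rect(W,36,50,(562,247.5),75); print("plate",r)
P=[438,29,200];bot.movep(P,best(P,-16.2));bot.pause(.2)
_,W=wrist("beech"); b=rect(W,28,42,(438,29),70);print("beech",b)
pick(b[0],b[1],b[4]-90,2,opening=62)
_,W=wrist()
bring(r[0],r[1],r[4]-90,44,180)
_,W=wrist("bp")
E
```

```text
plate [ 561.7  247.8  103.8   60.1  -66.6   42.3 5867. ]
beech [ 437.1   27.7   96.2   45.1   74.    35.5 4654. ]
grip False 44.020432550899315 61.521767377853394 [437.82109479  27.59631923   2.6164747 ]
held 44.38922607537769 [ 0.65533052 -0.21036371 -1.77130994] 22.5667
down True [561.52116258 247.72968884  44.63680732] [ 0.31827867 -0.13435839  4.84889958] 27.2
```

View pics/bp.png

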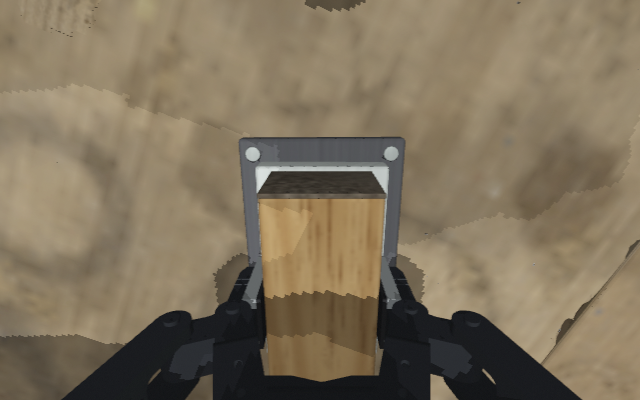

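The block lies centred on the plate (block far edge at row 197, plate edge at row 167, equal margins left and right). Next is the tin.

```bash
python3 - <<'E'
from h import *
bot.move_gripper(62)
bot.move_straight([561.6,247.7,250]); bot.pause(.2)
_,W=wrist("b2"); r=rect(W,70,84,(562,247.5),75); print("block",r)
P=[470,-290,220];bot.movep(P,best(P,112));bot.pause(.2)
_,W=wrist("tin2"); b=rect(W,28,42,(481.8,-292.5),50);print("tin",b)
c=(b[:2]+[481.8,-292.5])/2
pick(c[0],c[1],112,-2,up=200)
bring(r[0],r[1],r[4]-90,75,230)
_,W=wrist("tp")
E
```

```text
block [ 560.7  249.6   95.5   45.1  -66.5   77.3 4414. ]
tin [ 481.4 -292.7   62.3   61.5   -5.5   33.2 2846. ]
grip False 60.766955854179535 65.34067153930664 [ 482.2920931  -293.21922893   -1.00793174]
held 60.88822894178928 [ 0.04602133 -0.88721924 -2.71705625] 36.4583
down True [560.56701224 249.57186041  75.99441115] [-1.00019059 -0.99414193  5.52988602] 40.8917
```

View pics/tp.png

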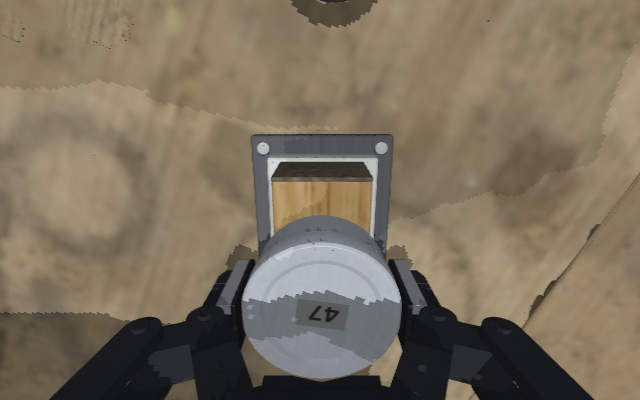

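The tin sits centred on the block (lid centre at about (321,310)), 77 mm above its table height. The knob weight is last.

```bash
python3 - <<'E'
from h import *
bot.move_gripper(85)
bot.move_straight([560.6,249.6,290]); bot.pause(.2)
_,W=wrist("t2"); r=rect(W,105,118,(561,249),50); print("tin",r)
P=[590,-198,230];bot.movep(P,best(P,0));bot.pause(.2)
_,W=wrist("k2"); b=rect(W,45,60,(600.8,-198.4),45);d=rect(W,12,30,(600.8,-198.4),45);print("knob",b,d)
pick(b[0],b[1],0,25,opening=60,up=200)
bring(r[0],r[1],23.4,136,250)
_,W=wrist("kp")
E
```

```text
tin [ 560.   250.7   62.    61.8  -51.   110.  3039. ]
knob [ 601.2 -199.7   25.2   24.7   -5.4   52.2  527. ] [ 601.  -199.6   49.1   48.8  -30.5   22.2 1060. ]
grip False 23.9670846196271 58.673293590545654 [ 601.82550344 -199.90996822   25.75682206]
held 24.290649332832423 [-0.43410613  0.3742782  -3.99585959] 49.4833
down True [559.88134892 250.68086698 136.67842005] [0.29087942 0.27748282 5.19221643] 53.1583
```

View pics/kp.png

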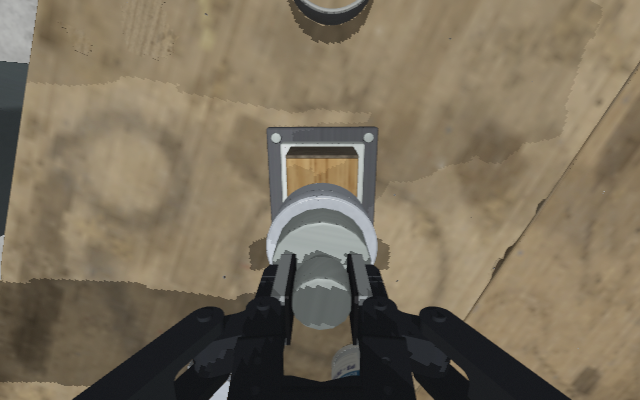

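The weight rests on the tin, knob up, its disc concentric with the lid at about (322,245). Now I'll release, retreat and check the whole stack.

```bash
python3 - <<'E'
from h import *
bot.move_gripper(60)
bot.move_straight([559.9,250.7,330]); bot.pause(.3)
_,W=wrist("f"); r=rect(W,155,170,(560,250),45); print("knob",r, "disc",rect(W,128,140,(560,250),45),"tin",rect(W,105,116,(560,250),50),"plate",rect(W,38,46,(560,250),75))
P=[400,-50,330];bot.movep(P,best(P,0));bot.pause(.5)
c=bot.camera("top");W=cloud(c)
for n,x,y,a,b in [("knob",560,250,155,170),("jar",667,94,60,80),("ring",501,401,33,53),("tape",555,-416,40,80),("purple",377,-336,20,45)]: print(n,rect(W,a,b,(x,y),55))
s=bot.camera("side")
cv2.imwrite("pics/fin.png",np.hstack([cv2.resize(i[...,::-1],(400,400)) for i in (c["image"][130:250,160:320],s["image"][120:240,240:400])]))
print(bot.get_time())
E
```

```text
knob [559.6 251.   25.1  25.   51.1 163.1 569. ] disc [ 559.7  251.    49.    48.7   75.5  133.2 1111. ] tin [559.9 250.7  61.6  61.2 -66.3 110.9 656. ] plate [561.9 247.8 103.3  59.7 -66.5  42.2 434. ]
knob [559.1 251.9  24.8  23.6  46.6 163.5  84. ]
jar [6.685e+02 9.470e+01 5.300e+01 5.120e+01 1.000e-01 7.050e+01 2.830e+02]
ring [502.  401.5  62.   61.  -82.3  40.5 115. ]
tape [ 555.3 -416.1   64.4   34.6  -56.    58.4  266. ]
purple [ 377.1 -336.1   62.    57.9  -88.1   33.2  420. ]
57.325
```

View pics/fin.png

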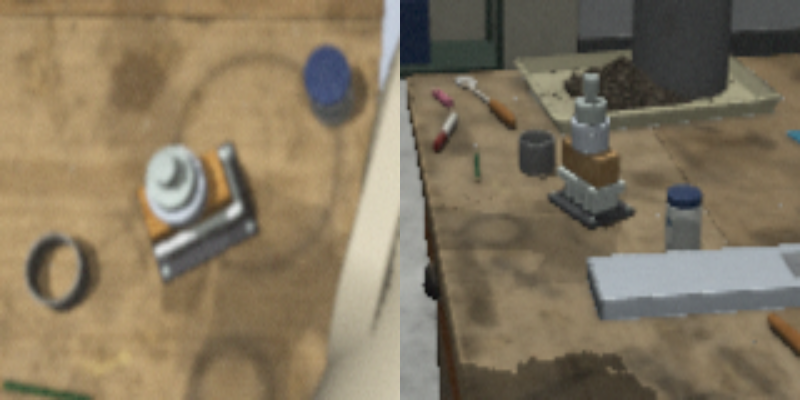

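The stack stands upright at (175,190) in the top crop, each piece within about 2 mm of the one below. The jar and ring, in view, and the tape, by depth reading, are where they were. I'm handing the job in.

```bash
python3 -c "
from workcell import bot
print(bot.sign_off())"
```

```text
the job is handed in; nothing more can be done
None
```

The job is handed in at about 57 s: fin_top is seated on the fixed half, with the block, tin and weight (knob up) stacked in order, each within about 2 mm of the one below; the jar, ring, tape and purple tin read within about 1 mm of where they started.

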